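# Turn round a row of shaft parts for reassembly

## Robot

A 7-joint arm with a two-finger parallel gripper is mounted at the origin on the work surface. World frame = base frame: x ahead of the robot, y to its left, z up, the work surface at z = 0. Lengths are in mm, angles in rad, forces in N, time in s.
With the tool pointing down it reaches from about 400 to 875 mm from the base axis. Payload 4.4 kg.
Tool frame: the origin (TCP) lies at the very end of the fingers, on their centre line; the grasp point (between the pads) lies 19 mm behind it; z points along the fingers, y is the direction in which the jaws open and shut (so a half turn about z gives the same grasp; the last joint's range is limited). The gripper opens to 85 mm and grips with 20 to 120 N. Pads are 22 mm wide; open, the fingers measure 114 mm over their backs; the gripper's body (76 mm by 85 mm) begins 54 mm behind the grasp point. The pads swing forward as they close: fully open they stand 13 mm farther back than shut.
Start: joints at [-1.332, 0.628, 0.038, 1.517, -0.027, 0.996, -0.02], TCP at [195.042, 620.061, 231.313] pointing down, gripper open.
Joint ranges: [-3.06, 3.06], [-0.37, 2.12], [-1.25, 1.32], [0.18, 2.47], [-1.1, 4.24], [0.23, 1.98], [-2.94, 2.94]. Speed limits (rad/s): [2.57, 2.57, 3.14, 3.14, 3.14, 3.14, 3.14].

## Interface

Orientations are given as [roll, pitch, yaw] about the fixed x, y, z axes, in that order (R = Rz(yaw) Ry(pitch) Rx(roll)).
In Python, from cell import read_state, get_image, calibration, finish_job gives the robot as it stands. The module is installed in compiled form; this text tells all that it offers.
- The arm moves only by the tool apply_moves, never from a script. Its argument "increments" is a list of rows, each an object of numbers: "tx", "ty", "tz": the shift along the world's x, y, z in m; "rx", "ry", "rz": the turn, a rotation vector about the world's x, y, z in units of 5 degrees (1.0 is 5 degrees); "claw": the finger opening in m, from 0 to 0.0854. In form: [{"tx": .., "ty": .., "tz": .., "rx": .., "ry": .., "rz": .., "claw": ..}, ...]. A call has 1 to 12 rows; each row is the pose to reach, as a shift and turn from the pose commanded when the call began; what a row does not reach only later rows make up. A row lasts 1/10 s, in which the tool goes at most 50 mm and 8.59 degrees, less where a joint would pass 70% of its speed; a pose out of reach is approached as far as the arm can. A call with a gripper value outside its range is refused whole. The fingers move at their own pace and stop on an object; the grip force is fixed at half the most. Time passes only in rows, so rows that repeat a pose let the fingers close. It gives the time, the measured TCP pose, the force and the opening at its end, in the units of the state.
- read_state(): the state, without advancing time (a new reading comes with each control period).
- get_image(name): name is "side" or "top" or "wrist"; returns the picture (420x560x3 uint8, red, green, blue); there is no depth.
- calibration(name): a dict with "camera_matrix" (3x3 intrinsics, pixels), "origin" and "attitude" of the camera in the world. Camera axes: x right, y up, looking along -z (the intrinsics and any distortion apply to the point x, -y, -z); pixel columns grow to the right and rows downward; lengths in mm; the calibration is good to about 2 mm. A picture is of the moment at which its call begins: read the wrist's pose just before it. calibration takes no time and is no camera call; for the wrist camera it gives the pose at the moment of the call.
- finish_job(): hands the job in, once; it reports no verdict.
The state is a dict: "clock": time; "qpos": joint angles; "qd": joint speeds; "tau": joint torques, N m; "eef_pos": TCP position; "tool_rot": TCP orientation; "force": force on the tool from outside, world axes, zero at the start; "torque": the same for the moment, N m; "width": finger opening in mm.
Only numpy, scipy, OpenCV 4.12 (cv2) and the standard library are available. Lean on these libraries where they do the work, as an engineer would, in place of code of your own. Each camera call takes 0.05 s, during which the arm holds its last target. There are 200 camera calls.

## Task

Four steel shaft parts stand on the wooden rack in the order they came off the machine. Move them to the empty grey metal rack in the reverse order, one to a bay: the part at the end nearest the robot goes to the far end, and so on, until the one at the far end stands in the bay nearest the robot. Put each down gently without dropping it, upright as it stood, in the middle of its bay.

Things in the scene. Friction and masses are not known exactly. Their poses are not given: they have to be found in the camera images.
- nut: long steel hexagon nut standing on end, 36 mm across flats (41.6 mm across corners), 36 mm tall, about 0.25 kg; a dark bore shows on top. Origin at the centre of its underside, z up its axis; one pair of flats faces along its x axis, the others every 60 degrees
- sleeve: plain steel tube standing on end, 30 mm outside, 19 mm bore, 62 mm tall, about 0.2 kg. Origin at the centre of its underside, z up its axis
- pulley: small steel belt pulley lying flat like a spool, 32 mm tall: a 40 mm disc 9 mm thick at the bottom and another at the top, a 30 mm waist between; about 0.2 kg. Origin at the centre of its underside, z up its axis
- hub: steel flange hub: a 40 mm flange 9 mm thick at the bottom, a 24 mm round boss above it, 49 mm tall in all, about 0.22 kg. Origin at the centre of its underside, z up its axis
- pad_nut: dark rubber pad, 50 x 60 x 2 mm, fixed in the middle of one bay of the wooden rack; at the start the hexagon nut stands on it (all four pads look alike; which bay this one lies in changes, and it never moves during the job). Origin at the centre of its underside, x and y as the rack's
- pad_sleeve: dark rubber pad, 50 x 60 x 2 mm, fixed in the middle of one bay of the wooden rack; at the start the tube stands on it (all four pads look alike; which bay this one lies in changes, and it never moves during the job). Origin at the centre of its underside, x and y as the rack's
- pad_pulley: dark rubber pad, 50 x 60 x 2 mm, fixed in the middle of one bay of the wooden rack; at the start the pulley stands on it (all four pads look alike; which bay this one lies in changes, and it never moves during the job). Origin at the centre of its underside, x and y as the rack's
- pad_hub: dark rubber pad, 50 x 60 x 2 mm, fixed in the middle of one bay of the wooden rack; at the start the flange hub stands on it (all four pads look alike; which bay this one lies in changes, and it never moves during the job). Origin at the centre of its underside, x and y as the rack's
- strip_rack: light wooden rack holding the parts at first: 264 x 72 x 12 mm board, fixed; 5 cross ribs, 4 mm thick, tops 26 mm above the bench, make 4 bays in a row, 60 mm long, open at the long sides. Origin: centre of underside; x along the row, from the end nearest the robot to the far end; bay centres x = -96, -32, 32, 96 mm, y = 0. Pad tops 14 mm above the bench
- build_rack: empty grey metal rack, left or right: 264 x 72 x 12 mm board, fixed; 5 cross ribs, 4 mm thick, tops 26 mm above the bench, make 4 bays in a row, 60 mm long, open at the long sides. Origin: centre of underside; x along the row, from the end nearest the robot to the far end; bay centres x = -96, -32, 32, 96 mm, y = 0. Dark 50 x 60 mm pad in each bay, top 14 mm above the bench
Things that resemble listed ones, but are neither listed nor needed, are in the scene too. Leave any pink or purple look-alike of the hub alone.

How it is judged (in metres and radians):
At the end, for the whole second after the job is handed in: All four parts stand on the grey rack in reverse order, each in its bay within 13 mm of the centre along the row and 16 mm across, underside within about 3 mm of the pad top, upright within 0.1 rad, released and at rest (y of nut in the frame of build_rack between -0.016 and 0.016 m and z of nut in the frame of build_rack between 0.011 and 0.018 m and angle between each of nut, sleeve, pulley, hub's own z axis and vertical below 0.1 rad and linear speed of each of nut, sleeve, pulley, hub below 0.02 m/s and ((x of pad_nut in the frame of strip_rack between -0.116 and -0.076 m and x of nut in the frame of build_rack between 0.083 and 0.109 m) or (x of pad_nut in the frame of strip_rack between -0.052 and -0.012 m and x of nut in the frame of build_rack between 0.019 and 0.045 m) or (x of pad_nut in the frame of strip_rack between 0.012 and 0.052 m and x of nut in the frame of build_rack between -0.045 and -0.019 m) or (x of pad_nut in the frame of strip_rack between 0.076 and 0.116 m and x of nut in the frame of build_rack between -0.109 and -0.083 m)) and y of sleeve in the frame of build_rack between -0.016 and 0.016 m and z of sleeve in the frame of build_rack between 0.011 and 0.018 m and ((x of pad_sleeve in the frame of strip_rack between -0.116 and -0.076 m and x of sleeve in the frame of build_rack between 0.083 and 0.109 m) or (x of pad_sleeve in the frame of strip_rack between -0.052 and -0.012 m and x of sleeve in the frame of build_rack between 0.019 and 0.045 m) or (x of pad_sleeve in the frame of strip_rack between 0.012 and 0.052 m and x of sleeve in the frame of build_rack between -0.045 and -0.019 m) or (x of pad_sleeve in the frame of strip_rack between 0.076 and 0.116 m and x of sleeve in the frame of build_rack between -0.109 and -0.083 m)) and y of pulley in the frame of build_rack between -0.016 and 0.016 m and z of pulley in the frame of build_rack between 0.011 and 0.018 m and ((x of pad_pulley in the frame of strip_rack between -0.116 and -0.076 m and x of pulley in the frame of build_rack between 0.083 and 0.109 m) or (x of pad_pulley in the frame of strip_rack between -0.052 and -0.012 m and x of pulley in the frame of build_rack between 0.019 and 0.045 m) or (x of pad_pulley in the frame of strip_rack between 0.012 and 0.052 m and x of pulley in the frame of build_rack between -0.045 and -0.019 m) or (x of pad_pulley in the frame of strip_rack between 0.076 and 0.116 m and x of pulley in the frame of build_rack between -0.109 and -0.083 m)) and y of hub in the frame of build_rack between -0.016 and 0.016 m and z of hub in the frame of build_rack between 0.011 and 0.018 m and ((x of pad_hub in the frame of strip_rack between -0.116 and -0.076 m and x of hub in the frame of build_rack between 0.083 and 0.109 m) or (x of pad_hub in the frame of strip_rack between -0.052 and -0.012 m and x of hub in the frame of build_rack between 0.019 and 0.045 m) or (x of pad_hub in the frame of strip_rack between 0.012 and 0.052 m and x of hub in the frame of build_rack between -0.045 and -0.019 m) or (x of pad_hub in the frame of strip_rack between 0.076 and 0.116 m and x of hub in the frame of build_rack between -0.109 and -0.083 m))); the robot touches nothing.
It fails at once if the nut is dropped or slammed onto the grey rack: it moves faster than 0.6 m/s within 16 mm of the pads (x of nut in the frame of build_rack between -0.13 and 0.13 m and y of nut in the frame of build_rack between -0.05 and 0.05 m and z of nut in the frame of build_rack below 0.03 m and linear speed of nut above 0.6 m/s).
It fails at once if the sleeve is dropped or slammed onto the grey rack: it moves faster than 0.6 m/s within 16 mm of the pads (x of sleeve in the frame of build_rack between -0.13 and 0.13 m and y of sleeve in the frame of build_rack between -0.05 and 0.05 m and z of sleeve in the frame of build_rack below 0.03 m and linear speed of sleeve above 0.6 m/s).
It fails at once if the pulley is dropped or slammed onto the grey rack: it moves faster than 0.6 m/s within 16 mm of the pads (x of pulley in the frame of build_rack between -0.13 and 0.13 m and y of pulley in the frame of build_rack between -0.05 and 0.05 m and z of pulley in the frame of build_rack below 0.03 m and linear speed of pulley above 0.6 m/s).
It fails at once if the hub is dropped or slammed onto the grey rack: it moves faster than 0.6 m/s within 16 mm of the pads (x of hub in the frame of build_rack between -0.13 and 0.13 m and y of hub in the frame of build_rack between -0.05 and 0.05 m and z of hub in the frame of build_rack below 0.03 m and linear speed of hub above 0.6 m/s).
It also fails if it takes over 115 s, if anything falls off the work surface, if the arm or the gripper's body presses on something with over 40 N, if the wrist force passes 120 N, or if a joint passes its speed limit or range.

## Working session

There is one attempt and no reset: what is moved stays moved. The work goes in short steps, Python scripts to look and compute and a tool call to move; the robot and the scene stay as the last step left them, time stands still between calls to the robot, and variables do not carry over. Pictures are saved under pics/ and viewed, about 12 in all and at most 16, crops included, and the job is handed in when it is done.

Besides the shell and the picture viewer there is one more tool, called after "Emit:" as name([rows], argument=value, ...), one row to a line, values as JSON. apply_moves: Moves the arm, as the interface text tells. Its arguments: {"type":"object","properties":{"increments":{"type":"array"}},"required":["increments"]}

```bash
mkdir -p pics
python3 - <<'E'
from cell import *
import cv2,numpy as np
for n in("top","side","wrist"):
    c=calibration(n);print(n,{k:np.round(v,3).tolist() if not isinstance(v,str) else v for k,v in c.items()})
    cv2.imwrite(f"pics/{n}0.png",get_image(n)[:,:,::-1])
print(read_state())
E
```

```text
top {'camera_matrix': [[426.254, 0.0, 277.892], [0.0, 426.254, 207.525], [0.0, 0.0, 1.0]], 'origin': [356.91, -20.388, 756.078], 'attitude': [0.207, 0.002, -1.63]}
side {'camera_matrix': [[439.193, 0.0, 279.375], [0.0, 439.193, 204.105], [0.0, 0.0, 1.0]], 'origin': [204.251, -600.316, 541.254], 'attitude': [0.932, -0.002, -0.506]}
wrist {'camera_matrix': [[374.85, 0.0, 283.589], [0.0, 374.85, 204.812], [0.0, 0.0, 1.0]], 'origin': [115.27, 644.414, 373.606], 'attitude': [-0.322, 0.001, 1.267]}
{'clock': 0.15, 'qpos': array([-1.33177662,  0.62913964,  0.03845835,  1.51811813, -0.02699673,
        0.99630014, -0.01999538]), 'qd': array([ 2.64870524e-04, -2.88388387e-03, -5.60445364e-05, -2.33219235e-03,
        6.96031641e-04,  9.00215214e-04,  7.29612643e-04]), 'tau': array([ 1.32641424e-03, -5.63798618e+01,  1.22734264e+00, -1.93652952e+01,
        1.10474182e-02,  7.28455620e-03, -1.22493367e-05]), 'eef_pos': array([194.91412453, 619.60035043, 230.60310109]), 'tool_rot': array([-3.14014559e+00,  1.53032346e-05,  2.83677176e+00]), 'force': array([-0.78469381,  0.40068739, -0.58762741]), 'torque': array([-0.053188  , -0.02307789, -0.01842845]), 'width': 85.10832883309693}
```

View pics/top0.png

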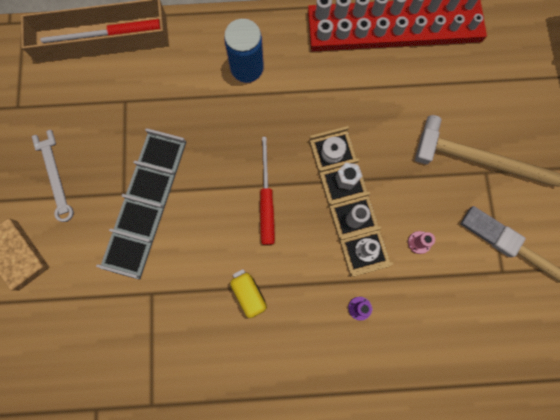

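View pics/side0.png

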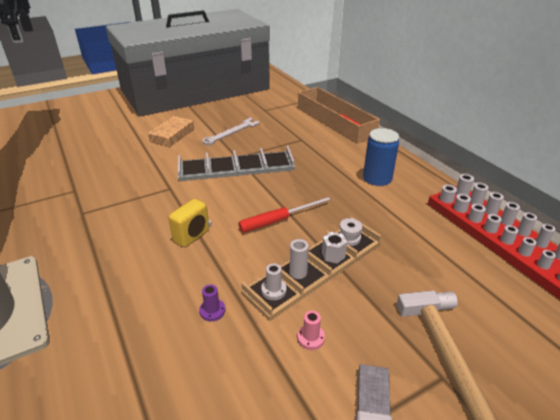

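```bash
cat > h.py <<'E'
from cell import *
import cv2,numpy as np
from scipy.spatial.transform import Rotation as R
def ray(c,uv,z):
    "pixel(s) -> world points on plane at height z"
    K=c["camera_matrix"];uv=np.atleast_2d(uv).astype(float)
    d=np.c_[(uv-[K[0][2],K[1][2]])/[K[0][0],K[1][1]],np.ones(len(uv))]*[1,-1,-1]
    d=d@R.from_euler("xyz",c["attitude"]).as_matrix().T
    o=np.array(c["origin"]);return o+d*((z-o[2])/d[:,2])[:,None]
def blobs(m,lo,hi):
    out=[]
    for k in cv2.findContours(m.astype(np.uint8),cv2.RETR_EXTERNAL,cv2.CHAIN_APPROX_NONE)[0]:
        if lo<cv2.contourArea(k)<hi: out.append(k)
    return out
E
python3 - <<'E'
from h import *
c=calibration("top");im=cv2.imread("pics/top0.png")
g=im.max(2)
m=(g<70);m[:,:90]=0;m[:,190:]=0
for k in blobs(m,300,3000):
    r=cv2.minAreaRect(k);q=ray(c,cv2.boxPoints(r),14)
    print("pad",np.round(r[0],1),np.round(ray(c,r[0],14)[0],1),[np.round(np.linalg.norm(q[i]-q[i-1]),1) for i in(0,1)],np.round(q[:,:2]).tolist())
cv2.imwrite("pics/crop.png",cv2.resize(im[115:285,295:405],None,fx=3.5,fy=3.5,interpolation=cv2.INTER_CUBIC))
E
```

```text
pad [125.2 253.5] [446.8 241.9  14. ] [np.float64(59.6), np.float64(48.5)] [[433.0, 277.0], [480.0, 264.0], [460.0, 207.0], [414.0, 220.0]]
pad [137.3 218.7] [507.3 221.3  14. ] [np.float64(60.4), np.float64(48.2)] [[494.0, 256.0], [541.0, 244.0], [520.0, 186.0], [474.0, 199.0]]
pad [149. 185.] [567.7 200.8  14. ] [np.float64(60.3), np.float64(48.3)] [[554.0, 235.0], [601.0, 224.0], [581.0, 166.0], [535.0, 178.0]]
pad [160.2 152.5] [628.2 180.5  14. ] [np.float64(60.0), np.float64(48.4)] [[615.0, 215.0], [662.0, 203.0], [642.0, 146.0], [595.0, 158.0]]
```

View pics/crop.png

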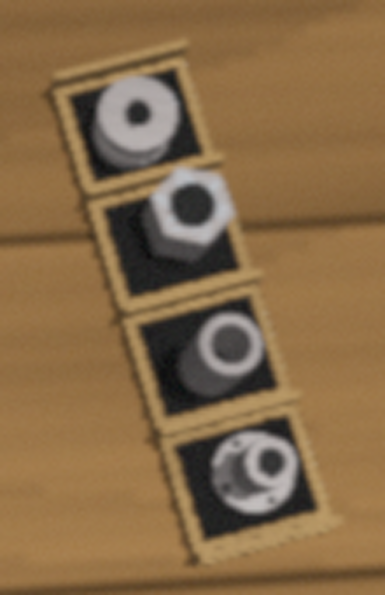

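Run:
```python
from h import *
c=calibration("top")
cr=lambda u,v:(295+u/3.5,115+v/3.5)
for n,u,v,z in(("pulley",138,113,46),("nut",194,204,50),("sleeve",231,345,76),("hub",271,464,63),("rackTL",54,92,26),("rackTR",186,45,26),("rackBL",197,560,26),("rackBR",335,522,26)):
    print(n,ray(c,cr(u,v),z).round(1))
c=calibration("wrist");s=read_state();T=R.from_euler("xyz",s["tool_rot"])
print(T.as_matrix().round(3)); print("cam in tool",T.inv().apply(np.array(c["origin"])-s["eef_pos"]).round(1)); print((T.inv()*R.from_euler("xyz",c["attitude"])).as_matrix().round(3))
```

```text
pulley [[ 607.8 -133.3   46. ]]
nut [[ 557.8 -156.1   50. ]]
sleeve [[ 481.6 -161.8   76. ]]
hub [[ 426.7 -177.5   63. ]]
rackTL [[628.8 -94.1  26. ]]
rackTR [[ 650.5 -164.6   26. ]]
rackBL [[ 386.2 -145.3   26. ]]
rackBR [[ 400.4 -214.    26. ]]
[[-0.954  0.3   -0.   ]
 [ 0.3    0.954 -0.001]
 [-0.    -0.001 -1.   ]]
cam in tool [  83.4   -0.4 -143.1]
[[ 0.001  0.949  0.316]
 [ 1.    -0.001 -0.001]
 [-0.001  0.316 -0.949]]
```

Emit:
apply_moves([
  {"tx": 0.255, "ty": -0.27, "tz": 0.03, "rz": 1.5, "claw": 0.085},
  {"tx": 0.255, "ty": -0.27, "tz": 0.03, "rz": 3, "claw": 0.085},
  {"tx": 0.255, "ty": -0.27, "tz": 0.03, "rz": 4.5, "claw": 0.085},
  {"tx": 0.255, "ty": -0.27, "tz": 0.03, "rz": 5.88, "claw": 0.085},
  {"tx": 0.255, "ty": -0.27, "tz": 0.03, "rz": 5.88, "claw": 0.085},
  {"tx": 0.255, "ty": -0.27, "tz": 0.03, "rz": 5.88, "claw": 0.085},
  {"tx": 0.255, "ty": -0.27, "tz": 0.03, "rz": 5.88, "claw": 0.085},
  {"tx": 0.295, "ty": -0.775, "tz": 0.03, "rz": 5.88, "claw": 0.085},
  {"tx": 0.295, "ty": -0.775, "tz": 0.03, "rz": 5.88, "claw": 0.085},
  {"tx": 0.295, "ty": -0.775, "tz": 0.03, "rz": 5.88, "claw": 0.085},
  {"tx": 0.295, "ty": -0.775, "tz": 0.03, "rz": 5.88, "claw": 0.085},
  {"tx": 0.295, "ty": -0.775, "tz": 0.03, "rz": 5.88, "claw": 0.085},
])

```text
$.increments[0]: bad value
```

Emit:
apply_moves([
  {"tx": 0.255, "ty": -0.27, "tz": 0.03, "rx": 0, "ry": 0, "rz": 1.5, "claw": 0.085},
  {"tx": 0.255, "ty": -0.27, "tz": 0.03, "rx": 0, "ry": 0, "rz": 3, "claw": 0.085},
  {"tx": 0.255, "ty": -0.27, "tz": 0.03, "rx": 0, "ry": 0, "rz": 4.5, "claw": 0.085},
  {"tx": 0.255, "ty": -0.27, "tz": 0.03, "rx": 0, "ry": 0, "rz": 5.88, "claw": 0.085},
  {"tx": 0.255, "ty": -0.27, "tz": 0.03, "rx": 0, "ry": 0, "rz": 5.88, "claw": 0.085},
  {"tx": 0.255, "ty": -0.27, "tz": 0.03, "rx": 0, "ry": 0, "rz": 5.88, "claw": 0.085},
  {"tx": 0.255, "ty": -0.27, "tz": 0.03, "rx": 0, "ry": 0, "rz": 5.88, "claw": 0.085},
  {"tx": 0.295, "ty": -0.775, "tz": 0.03, "rx": 0, "ry": 0, "rz": 5.88, "claw": 0.085},
  {"tx": 0.295, "ty": -0.775, "tz": 0.03, "rx": 0, "ry": 0, "rz": 5.88, "claw": 0.085},
  {"tx": 0.295, "ty": -0.775, "tz": 0.03, "rx": 0, "ry": 0, "rz": 5.88, "claw": 0.085},
  {"tx": 0.295, "ty": -0.775, "tz": 0.03, "rx": 0, "ry": 0, "rz": 5.88, "claw": 0.085},
  {"tx": 0.295, "ty": -0.775, "tz": 0.03, "rx": 0, "ry": 0, "rz": 5.88, "claw": 0.085},
])

```text
clock: 1.35
eef_pos: [460.9, 115.8, 260.4]
tool_rot: [-3.142, 0.0, -2.933]
force: [1.9, -0.1, 0.3]
width: 84.9
```

Emit:
apply_moves([
  {"tx": 0.03, "ty": -0.27, "tz": 0, "rx": 0, "ry": 0, "rz": 0, "claw": 0.085},
  {"tx": 0.03, "ty": -0.27, "tz": 0, "rx": 0, "ry": 0, "rz": 0, "claw": 0.085},
  {"tx": 0.03, "ty": -0.27, "tz": 0, "rx": 0, "ry": 0, "rz": 0, "claw": 0.085},
  {"tx": 0.03, "ty": -0.27, "tz": 0, "rx": 0, "ry": 0, "rz": 0, "claw": 0.085},
  {"tx": 0.03, "ty": -0.27, "tz": 0, "rx": 0, "ry": 0, "rz": 0, "claw": 0.085},
  {"tx": 0.03, "ty": -0.27, "tz": 0, "rx": 0, "ry": 0, "rz": 0, "claw": 0.085},
  {"tx": 0.03, "ty": -0.27, "tz": 0, "rx": 0, "ry": 0, "rz": 0, "claw": 0.085},
  {"tx": 0.03, "ty": -0.27, "tz": 0, "rx": 0, "ry": 0, "rz": 0, "claw": 0.085},
  {"tx": 0.03, "ty": -0.27, "tz": 0, "rx": 0, "ry": 0, "rz": 0, "claw": 0.085},
])

```text
clock: 2.25
eef_pos: [491.0, -150.3, 260.2]
tool_rot: [3.14, -0.0, -2.931]
force: [0.1, -0.5, 0.2]
width: 85.1
```

Run:
```python
from h import *
import pickle
c=calibration("wrist");im=get_image("wrist")[:,:,::-1];pickle.dump((c,read_state()),open("w1.pkl","wb"))
cv2.imwrite("pics/w1.png",im);print(read_state()["eef_pos"],read_state()["qpos"].round(2))
```

```text
[ 491.05225743 -150.22746053  260.29283162] [ 0.24  0.4   0.01  1.86 -0.01  0.89  2.03]
```

View pics/w1.png

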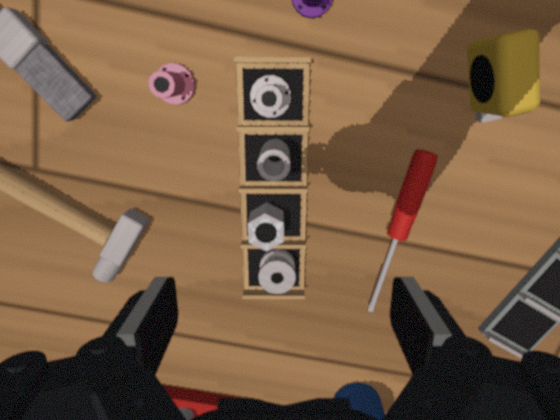

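Run:
```python
from h import *
im=cv2.imread("pics/w1.png")[55:300,228:318]
a=cv2.resize(im[:125],None,fx=4.5,fy=4.5,interpolation=cv2.INTER_CUBIC);b=cv2.resize(im[120:245],None,fx=4.5,fy=4.5,interpolation=cv2.INTER_CUBIC)
cv2.imwrite("pics/w1c.png",np.hstack([a[:560],b[:560]]));print(a.shape)
```

```text
(562, 405, 3)
```

View pics/w1c.png

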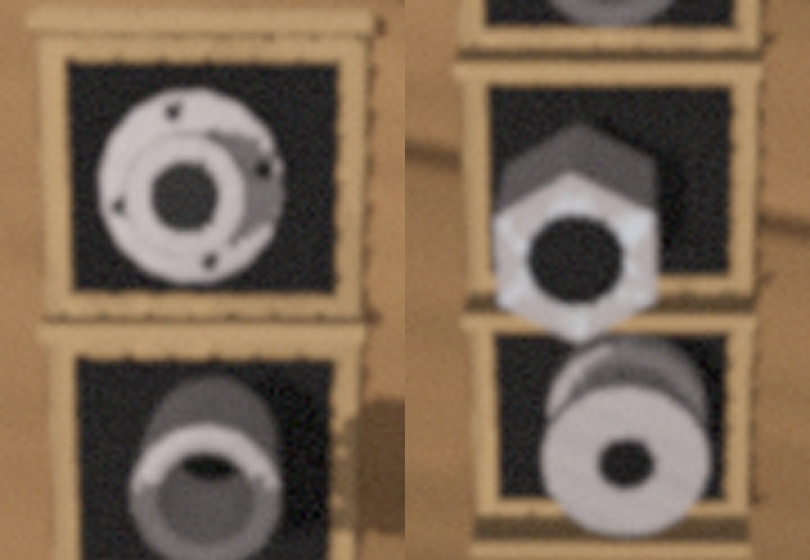

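Run:
```python
from h import *
import pickle
c,s=pickle.load(open("w1.pkl","rb"));T=R.from_euler("xyz",s["tool_rot"]).as_matrix()
for n,x,y,v0,z in(("hub",186,195,55,63),("sleeve",206,497,55,76),("nut",170,258,175,50),("pulley",221,460,175,46)):
    p=ray(c,((x+.5)/4.5+227.5,(y+.5)/4.5+v0-.5),z)[0];print(n,p.round(1),"delta",(p-s["eef_pos"]).round(1))
print("toolx",T[:,0].round(3),"tooly",T[:,1].round(3),s["eef_pos"])
q=[ray(c,((x+.5)/4.5+227.5,(y+.5)/4.5+v0-.5),26)[0] for x,y,v0 in((40,40,55),(335,40,55),(70,515,175),(320,512,175))]
print(np.round(q,1))
```

```text
hub [ 426.7 -175.8   63. ] delta [ -64.3  -25.6 -197.3]
sleeve [ 481.5 -160.3   76. ] delta [  -9.5  -10.  -184.3]
nut [ 556.9 -153.7   50. ] delta [  65.8   -3.4 -210.3]
pulley [ 607.1 -131.4   46. ] delta [ 116.    18.8 -214.3]
toolx [-0.978 -0.21   0.   ] tooly [-0.21   0.978  0.001] [ 491.05225743 -150.22746053  260.29283162]
[[ 404.4 -212.8   26. ]
 [ 391.4 -152.4   26. ]
 [ 641.6 -163.8   26. ]
 [ 627.5 -101.7   26. ]]
```

Emit:
apply_moves([
  {"tx": 0.116, "ty": 0.018, "tz": 0, "rx": 0, "ry": 0, "rz": 0, "claw": 0.068},
  {"tx": 0.116, "ty": 0.018, "tz": 0, "rx": 0, "ry": 0, "rz": 0, "claw": 0.068},
  {"tx": 0.116, "ty": 0.018, "tz": 0, "rx": 0, "ry": 0, "rz": 0, "claw": 0.068},
  {"tx": 0.116, "ty": 0.018, "tz": -0.05, "rx": 0, "ry": 0, "rz": 0, "claw": 0.068},
  {"tx": 0.116, "ty": 0.018, "tz": -0.1, "rx": 0, "ry": 0, "rz": 0, "claw": 0.068},
  {"tx": 0.116, "ty": 0.018, "tz": -0.15, "rx": 0, "ry": 0, "rz": 0, "claw": 0.068},
  {"tx": 0.116, "ty": 0.018, "tz": -0.19, "rx": 0, "ry": 0, "rz": 0, "claw": 0.068},
  {"tx": 0.116, "ty": 0.018, "tz": -0.215, "rx": 0, "ry": 0, "rz": 0, "claw": 0.068},
  {"tx": 0.116, "ty": 0.018, "tz": -0.23, "rx": 0, "ry": 0, "rz": 0, "claw": 0.068},
  {"tx": 0.116, "ty": 0.018, "tz": -0.24, "rx": 0, "ry": 0, "rz": 0, "claw": 0.068},
  {"tx": 0.116, "ty": 0.018, "tz": -0.24, "rx": 0, "ry": 0, "rz": 0, "claw": 0.068},
])

```text
clock: 3.4
eef_pos: [606.9, -133.4, 19.9]
tool_rot: [3.141, -0.001, -2.932]
force: [-0.8, 0.2, -0.4]
width: 68.3
```

Emit:
apply_moves([
  {"tx": 0, "ty": 0, "tz": -0.002, "rx": 0, "ry": 0, "rz": 0, "claw": 0.02},
  {"tx": 0, "ty": 0, "tz": -0.002, "rx": 0, "ry": 0, "rz": 0, "claw": 0.02},
  {"tx": 0, "ty": 0, "tz": -0.002, "rx": 0, "ry": 0, "rz": 0, "claw": 0.02},
  {"tx": 0, "ty": 0, "tz": -0.002, "rx": 0, "ry": 0, "rz": 0, "claw": 0.02},
  {"tx": 0, "ty": 0, "tz": -0.002, "rx": 0, "ry": 0, "rz": 0, "claw": 0.02},
  {"tx": 0, "ty": 0, "tz": -0.002, "rx": 0, "ry": 0, "rz": 0, "claw": 0.02},
  {"tx": 0, "ty": 0, "tz": -0.002, "rx": 0, "ry": 0, "rz": 0, "claw": 0.02},
  {"tx": 0, "ty": 0, "tz": -0.002, "rx": 0, "ry": 0, "rz": 0, "claw": 0.02},
])

```text
clock: 4.2
eef_pos: [608.0, -134.1, 20.0]
tool_rot: [-3.141, 0.002, -2.933]
force: [-0.9, 1.2, 6.2]
width: 37.9
```

Emit:
apply_moves([
  {"tx": 0, "ty": 0, "tz": 0.01, "rx": 0, "ry": 0, "rz": 0, "claw": 0.02},
  {"tx": 0, "ty": 0, "tz": 0.025, "rx": 0, "ry": 0, "rz": 0, "claw": 0.02},
  {"tx": 0, "ty": 0, "tz": 0.055, "rx": 0, "ry": 0, "rz": 0, "claw": 0.02},
  {"tx": 0, "ty": 0, "tz": 0.09, "rx": 0, "ry": 0, "rz": 0, "claw": 0.02},
  {"tx": 0, "ty": 0, "tz": 0.12, "rx": 0, "ry": 0, "rz": 0, "claw": 0.02},
  {"tx": 0, "ty": 0, "tz": 0.14, "rx": 0, "ry": 0, "rz": 0, "claw": 0.02},
  {"tx": 0, "ty": 0, "tz": 0.14, "rx": 0, "ry": 0, "rz": 0, "claw": 0.02},
])

```text
clock: 4.9
eef_pos: [609.3, -134.8, 162.6]
tool_rot: [-3.139, 0.007, -2.934]
force: [0.5, -0.0, -2.1]
width: 37.8
```

Run:
```python
from h import *
cv2.imwrite("pics/s1.png",get_image("side")[60:330,180:440,::-1].repeat(2,0).repeat(2,1));s=read_state();print(s["eef_pos"],s["force"],s["width"])
```

```text
[ 607.93040193 -134.46384456  160.37457133] [ 0.46116273 -0.09175542 -2.77161528] 38.04484065730131
```

View pics/s1.png

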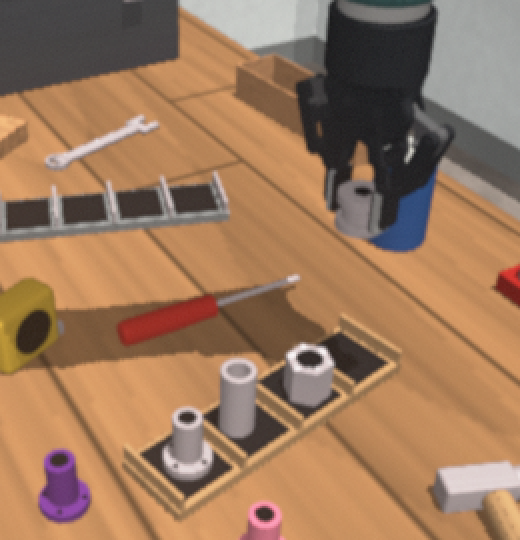

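Emit:
apply_moves([
  {"tx": -0.016, "ty": 0.037, "tz": 0, "rx": 0, "ry": 0, "rz": -0.7, "claw": 0.02},
  {"tx": -0.034, "ty": 0.079, "tz": 0, "rx": 0, "ry": 0, "rz": -1.4, "claw": 0.02},
  {"tx": -0.052, "ty": 0.121, "tz": 0, "rx": 0, "ry": 0, "rz": -2.1, "claw": 0.02},
  {"tx": -0.07, "ty": 0.163, "tz": 0, "rx": 0, "ry": 0, "rz": -2.8, "claw": 0.02},
  {"tx": -0.088, "ty": 0.205, "tz": 0, "rx": 0, "ry": 0, "rz": -3.5, "claw": 0.02},
  {"tx": -0.106, "ty": 0.247, "tz": 0, "rx": 0, "ry": 0, "rz": -4.2, "claw": 0.02},
  {"tx": -0.124, "ty": 0.289, "tz": 0, "rx": 0, "ry": 0, "rz": -4.9, "claw": 0.02},
  {"tx": -0.14, "ty": 0.327, "tz": 0, "rx": 0, "ry": 0, "rz": -5.6, "claw": 0.02},
  {"tx": -0.152, "ty": 0.355, "tz": 0, "rx": 0, "ry": 0, "rz": -6.15, "claw": 0.02},
  {"tx": -0.161, "ty": 0.376, "tz": 0, "rx": 0, "ry": 0, "rz": -6.15, "claw": 0.02},
  {"tx": -0.161, "ty": 0.376, "tz": -0.03, "rx": 0, "ry": 0, "rz": -6.15, "claw": 0.02},
  {"tx": -0.161, "ty": 0.376, "tz": -0.04, "rx": 0, "ry": 0, "rz": -6.15, "claw": 0.02},
])

```text
clock: 6.15
eef_pos: [443.4, 241.6, 115.7]
tool_rot: [-3.137, -0.004, 2.815]
force: [-1.0, -1.2, -2.0]
width: 37.7
```

Emit:
apply_moves([
  {"tx": 0.003, "ty": 0, "tz": -0.02, "rx": 0, "ry": 0, "rz": 0, "claw": 0.02},
  {"tx": 0.003, "ty": 0, "tz": -0.045, "rx": 0, "ry": 0, "rz": 0, "claw": 0.02},
  {"tx": 0.003, "ty": 0, "tz": -0.065, "rx": 0, "ry": 0, "rz": 0, "claw": 0.02},
  {"tx": 0.003, "ty": 0, "tz": -0.078, "rx": 0, "ry": 0, "rz": 0, "claw": 0.02},
  {"tx": 0.003, "ty": 0, "tz": -0.085, "rx": 0, "ry": 0, "rz": 0, "claw": 0.02},
  {"tx": 0.003, "ty": 0, "tz": -0.085, "rx": 0, "ry": 0, "rz": 0, "claw": 0.02},
])

```text
clock: 6.75
eef_pos: [448.7, 241.1, 32.6]
tool_rot: [-3.14, -0.001, 2.812]
force: [-0.4, -0.8, -1.4]
width: 38.1
```

Lower gently until a contact force shows.

Emit:
apply_moves([
  {"tx": -0.001, "ty": 0.001, "tz": -0.003, "rx": 0, "ry": 0, "rz": 0, "claw": 0.02},
  {"tx": -0.001, "ty": 0.001, "tz": -0.006, "rx": 0, "ry": 0, "rz": 0, "claw": 0.02},
  {"tx": -0.001, "ty": 0.001, "tz": -0.009, "rx": 0, "ry": 0, "rz": 0, "claw": 0.02},
  {"tx": -0.001, "ty": 0.001, "tz": -0.011, "rx": 0, "ry": 0, "rz": 0, "claw": 0.02},
  {"tx": -0.001, "ty": 0.001, "tz": -0.011, "rx": 0, "ry": 0, "rz": 0, "claw": 0.02},
  {"tx": -0.001, "ty": 0.001, "tz": -0.011, "rx": 0, "ry": 0, "rz": 0, "claw": 0.02},
])

```text
clock: 7.35
eef_pos: [448.1, 242.8, 22.4]
tool_rot: [3.142, 0.0, 2.813]
force: [0.1, 0.2, -2.3]
width: 37.4
```

Emit:
apply_moves([
  {"tx": 0, "ty": 0, "tz": -0.001, "rx": 0, "ry": 0, "rz": 0, "claw": 0.02},
  {"tx": 0, "ty": 0, "tz": -0.002, "rx": 0, "ry": 0, "rz": 0, "claw": 0.02},
  {"tx": 0, "ty": 0, "tz": -0.003, "rx": 0, "ry": 0, "rz": 0, "claw": 0.02},
  {"tx": 0, "ty": 0, "tz": -0.003, "rx": 0, "ry": 0, "rz": 0, "claw": 0.02},
  {"tx": 0, "ty": 0, "tz": -0.003, "rx": 0, "ry": 0, "rz": 0, "claw": 0.02},
])

```text
clock: 7.85
eef_pos: [448.1, 242.9, 20.0]
tool_rot: [3.141, 0.0, 2.813]
force: [-2.0, 0.0, 4.7]
width: 37.9
```

Emit:
apply_moves([
  {"tx": 0, "ty": 0, "tz": 0.001, "rx": 0, "ry": 0, "rz": 0, "claw": 0.068},
  {"tx": 0, "ty": 0, "tz": 0.001, "rx": 0, "ry": 0, "rz": 0, "claw": 0.068},
  {"tx": 0, "ty": 0, "tz": 0.001, "rx": 0, "ry": 0, "rz": 0, "claw": 0.068},
  {"tx": 0, "ty": 0, "tz": 0.001, "rx": 0, "ry": 0, "rz": 0, "claw": 0.068},
  {"tx": 0, "ty": 0, "tz": 0.02, "rx": 0, "ry": 0, "rz": 0, "claw": 0.068},
  {"tx": 0, "ty": 0, "tz": 0.05, "rx": 0, "ry": 0, "rz": 0, "claw": 0.068},
  {"tx": 0, "ty": 0, "tz": 0.09, "rx": 0, "ry": 0, "rz": 0, "claw": 0.068},
  {"tx": 0.011, "ty": -0.04, "tz": 0.12, "rx": 0, "ry": 0, "rz": 0.7, "claw": 0.068},
  {"tx": 0.022, "ty": -0.08, "tz": 0.13, "rx": 0, "ry": 0, "rz": 1.4, "claw": 0.068},
  {"tx": 0.033, "ty": -0.12, "tz": 0.13, "rx": 0, "ry": 0, "rz": 2.1, "claw": 0.068},
  {"tx": 0.044, "ty": -0.16, "tz": 0.13, "rx": 0, "ry": 0, "rz": 2.8, "claw": 0.068},
  {"tx": 0.055, "ty": -0.2, "tz": 0.13, "rx": 0, "ry": 0, "rz": 3.5, "claw": 0.068},
])

```text
clock: 9.05
eef_pos: [503.3, 41.3, 149.6]
tool_rot: [3.141, 0.0, 3.121]
force: [0.6, 0.3, 0.1]
width: 68.1
```

Emit:
apply_moves([
  {"tx": 0.011, "ty": -0.04, "tz": 0, "rx": 0, "ry": 0, "rz": 0.7, "claw": 0.06},
  {"tx": 0.022, "ty": -0.08, "tz": 0, "rx": 0, "ry": 0, "rz": 1.4, "claw": 0.06},
  {"tx": 0.033, "ty": -0.12, "tz": 0, "rx": 0, "ry": 0, "rz": 2.1, "claw": 0.06},
  {"tx": 0.044, "ty": -0.16, "tz": 0, "rx": 0, "ry": 0, "rz": 2.65, "claw": 0.06},
  {"tx": 0.055, "ty": -0.198, "tz": 0, "rx": 0, "ry": 0, "rz": 2.65, "claw": 0.06},
  {"tx": 0.055, "ty": -0.198, "tz": 0, "rx": 0, "ry": 0, "rz": 2.65, "claw": 0.06},
  {"tx": 0.055, "ty": -0.198, "tz": -0.03, "rx": 0, "ry": 0, "rz": 2.65, "claw": 0.06},
  {"tx": 0.055, "ty": -0.198, "tz": -0.06, "rx": 0, "ry": 0, "rz": 2.65, "claw": 0.06},
  {"tx": 0.055, "ty": -0.198, "tz": -0.065, "rx": 0, "ry": 0, "rz": 2.65, "claw": 0.06},
  {"tx": 0.055, "ty": -0.198, "tz": -0.065, "rx": 0, "ry": 0, "rz": 2.65, "claw": 0.06},
])

```text
clock: 10.05
eef_pos: [557.2, -154.6, 83.6]
tool_rot: [3.14, -0.002, -2.933]
force: [-0.2, 0.7, 0.1]
width: 60.1
```

Emit:
apply_moves([
  {"tx": 0, "ty": -0.001, "tz": -0.025, "rx": 0, "ry": 0, "rz": 0, "claw": 0.06},
  {"tx": 0, "ty": -0.001, "tz": -0.045, "rx": 0, "ry": 0, "rz": 0, "claw": 0.06},
  {"tx": 0, "ty": -0.001, "tz": -0.055, "rx": 0, "ry": 0, "rz": 0, "claw": 0.06},
  {"tx": 0, "ty": -0.001, "tz": -0.06, "rx": 0, "ry": 0, "rz": 0, "claw": 0.06},
  {"tx": 0, "ty": -0.001, "tz": -0.06, "rx": 0, "ry": 0, "rz": 0, "claw": 0.02},
  {"tx": 0, "ty": -0.001, "tz": -0.06, "rx": 0, "ry": 0, "rz": 0, "claw": 0.02},
  {"tx": 0, "ty": -0.001, "tz": -0.06, "rx": 0, "ry": 0, "rz": 0, "claw": 0.02},
  {"tx": 0, "ty": -0.001, "tz": -0.06, "rx": 0, "ry": 0, "rz": 0, "claw": 0.02},
  {"tx": 0, "ty": -0.001, "tz": -0.06, "rx": 0, "ry": 0, "rz": 0, "claw": 0.02},
  {"tx": 0, "ty": -0.001, "tz": -0.06, "rx": 0, "ry": 0, "rz": 0, "claw": 0.02},
  {"tx": 0, "ty": -0.001, "tz": -0.06, "rx": 0, "ry": 0, "rz": 0, "claw": 0.02},
])

```text
clock: 11.15
eef_pos: [559.0, -156.2, 25.6]
tool_rot: [-3.141, 0.002, -2.933]
force: [-0.7, 1.1, 6.8]
width: 34.8
```

Emit:
apply_moves([
  {"tx": 0, "ty": 0, "tz": 0.01, "rx": 0, "ry": 0, "rz": 0, "claw": 0.02},
  {"tx": 0, "ty": 0, "tz": 0.03, "rx": 0, "ry": 0, "rz": 0, "claw": 0.02},
  {"tx": 0, "ty": 0, "tz": 0.065, "rx": 0, "ry": 0, "rz": 0, "claw": 0.02},
  {"tx": 0, "ty": 0, "tz": 0.1, "rx": 0, "ry": 0, "rz": 0, "claw": 0.02},
  {"tx": 0, "ty": 0, "tz": 0.12, "rx": 0, "ry": 0, "rz": 0, "claw": 0.02},
  {"tx": -0.003, "ty": 0.025, "tz": 0.13, "rx": 0, "ry": 0, "rz": -0.5, "claw": 0.02},
  {"tx": -0.008, "ty": 0.06, "tz": 0.13, "rx": 0, "ry": 0, "rz": -1.1, "claw": 0.02},
  {"tx": -0.013, "ty": 0.1, "tz": 0.13, "rx": 0, "ry": 0, "rz": -1.8, "claw": 0.02},
  {"tx": -0.019, "ty": 0.14, "tz": 0.13, "rx": 0, "ry": 0, "rz": -2.5, "claw": 0.02},
  {"tx": -0.024, "ty": 0.18, "tz": 0.13, "rx": 0, "ry": 0, "rz": -3.2, "claw": 0.02},
  {"tx": -0.03, "ty": 0.22, "tz": 0.13, "rx": 0, "ry": 0, "rz": -3.9, "claw": 0.02},
  {"tx": -0.035, "ty": 0.26, "tz": 0.13, "rx": 0, "ry": 0, "rz": -4.6, "claw": 0.02},
])

```text
clock: 12.35
eef_pos: [522.1, 105.2, 154.7]
tool_rot: [-3.141, -0.001, 2.946]
force: [-0.1, -0.6, -2.3]
width: 34.7
```

Emit:
apply_moves([
  {"tx": -0.005, "ty": 0.035, "tz": 0, "rx": 0, "ry": 0, "rz": -0.5, "claw": 0.02},
  {"tx": -0.009, "ty": 0.065, "tz": 0, "rx": 0, "ry": 0, "rz": -1, "claw": 0.02},
  {"tx": -0.013, "ty": 0.095, "tz": 0, "rx": 0, "ry": 0, "rz": -1.55, "claw": 0.02},
  {"tx": -0.016, "ty": 0.117, "tz": 0, "rx": 0, "ry": 0, "rz": -1.55, "claw": 0.02},
  {"tx": -0.016, "ty": 0.117, "tz": -0.025, "rx": 0, "ry": 0, "rz": -1.55, "claw": 0.02},
  {"tx": -0.016, "ty": 0.117, "tz": -0.055, "rx": 0, "ry": 0, "rz": -1.55, "claw": 0.02},
  {"tx": -0.016, "ty": 0.117, "tz": -0.085, "rx": 0, "ry": 0, "rz": -1.55, "claw": 0.02},
  {"tx": -0.016, "ty": 0.117, "tz": -0.105, "rx": 0, "ry": 0, "rz": -1.55, "claw": 0.02},
  {"tx": -0.016, "ty": 0.117, "tz": -0.115, "rx": 0, "ry": 0, "rz": -1.55, "claw": 0.02},
  {"tx": -0.016, "ty": 0.117, "tz": -0.115, "rx": 0, "ry": 0, "rz": -1.55, "claw": 0.02},
])

```text
clock: 13.35
eef_pos: [506.1, 220.4, 38.5]
tool_rot: [-3.14, -0.002, 2.813]
force: [-0.1, 0.1, -2.5]
width: 34.9
```

Emit:
apply_moves([
  {"tx": 0.001, "ty": 0.001, "tz": -0.004, "rx": 0, "ry": 0, "rz": 0, "claw": 0.02},
  {"tx": 0.001, "ty": 0.001, "tz": -0.008, "rx": 0, "ry": 0, "rz": 0, "claw": 0.02},
  {"tx": 0.001, "ty": 0.001, "tz": -0.011, "rx": 0, "ry": 0, "rz": 0, "claw": 0.02},
  {"tx": 0.001, "ty": 0.001, "tz": -0.013, "rx": 0, "ry": 0, "rz": 0, "claw": 0.02},
  {"tx": 0.001, "ty": 0.001, "tz": -0.014, "rx": 0, "ry": 0, "rz": 0, "claw": 0.02},
  {"tx": 0.001, "ty": 0.001, "tz": -0.014, "rx": 0, "ry": 0, "rz": 0, "claw": 0.02},
  {"tx": 0.001, "ty": 0.001, "tz": -0.014, "rx": 0, "ry": 0, "rz": 0, "claw": 0.02},
])

```text
clock: 14.05
eef_pos: [508.1, 221.9, 25.6]
tool_rot: [3.141, 0.0, 2.813]
force: [-0.4, 0.5, 0.0]
width: 34.5
```

Emit:
apply_moves([
  {"tx": 0, "ty": 0, "tz": 0, "rx": 0, "ry": 0, "rz": 0, "claw": 0.06},
  {"tx": 0, "ty": 0, "tz": 0, "rx": 0, "ry": 0, "rz": 0, "claw": 0.06},
  {"tx": 0, "ty": 0, "tz": 0, "rx": 0, "ry": 0, "rz": 0, "claw": 0.06},
  {"tx": 0, "ty": 0, "tz": 0.01, "rx": 0, "ry": 0, "rz": 0, "claw": 0.06},
  {"tx": 0, "ty": 0, "tz": 0.04, "rx": 0, "ry": 0, "rz": 0, "claw": 0.06},
  {"tx": 0, "ty": 0, "tz": 0.08, "rx": 0, "ry": 0, "rz": 0, "claw": 0.06},
  {"tx": 0, "ty": 0, "tz": 0.12, "rx": 0, "ry": 0, "rz": 0, "claw": 0.06},
  {"tx": -0.003, "ty": -0.04, "tz": 0.135, "rx": 0, "ry": 0, "rz": 0.7, "claw": 0.06},
  {"tx": -0.006, "ty": -0.08, "tz": 0.135, "rx": 0, "ry": 0, "rz": 1.4, "claw": 0.06},
  {"tx": -0.009, "ty": -0.12, "tz": 0.135, "rx": 0, "ry": 0, "rz": 2.1, "claw": 0.06},
  {"tx": -0.011, "ty": -0.16, "tz": 0.135, "rx": 0, "ry": 0, "rz": 2.8, "claw": 0.06},
  {"tx": -0.014, "ty": -0.2, "tz": 0.135, "rx": 0, "ry": 0, "rz": 3.5, "claw": 0.06},
])

```text
clock: 15.25
eef_pos: [494.0, 20.3, 161.3]
tool_rot: [-3.142, 0.001, 3.121]
force: [1.2, 0.3, -0.3]
width: 59.9
```

Emit:
apply_moves([
  {"tx": -0.003, "ty": -0.04, "tz": 0, "rx": 0, "ry": 0, "rz": 0.7, "claw": 0.06},
  {"tx": -0.006, "ty": -0.08, "tz": 0, "rx": 0, "ry": 0, "rz": 1.4, "claw": 0.06},
  {"tx": -0.009, "ty": -0.12, "tz": 0, "rx": 0, "ry": 0, "rz": 2.1, "claw": 0.06},
  {"tx": -0.011, "ty": -0.16, "tz": 0, "rx": 0, "ry": 0, "rz": 2.65, "claw": 0.06},
  {"tx": -0.012, "ty": -0.183, "tz": 0, "rx": 0, "ry": 0, "rz": 2.65, "claw": 0.06},
  {"tx": -0.012, "ty": -0.183, "tz": 0, "rx": 0, "ry": 0, "rz": 2.65, "claw": 0.06},
  {"tx": -0.012, "ty": -0.183, "tz": -0.03, "rx": 0, "ry": 0, "rz": 2.65, "claw": 0.06},
  {"tx": -0.012, "ty": -0.183, "tz": -0.05, "rx": 0, "ry": 0, "rz": 2.65, "claw": 0.06},
  {"tx": -0.012, "ty": -0.183, "tz": -0.05, "rx": 0, "ry": 0, "rz": 2.65, "claw": 0.06},
])

```text
clock: 16.15
eef_pos: [480.4, -159.7, 108.8]
tool_rot: [3.139, -0.004, -2.932]
force: [-0.2, -0.1, 0.5]
width: 60.0
```

Emit:
apply_moves([
  {"tx": 0.001, "ty": -0.001, "tz": -0.025, "rx": 0, "ry": 0, "rz": 0, "claw": 0.06},
  {"tx": 0.001, "ty": -0.001, "tz": -0.05, "rx": 0, "ry": 0, "rz": 0, "claw": 0.06},
  {"tx": 0.001, "ty": -0.001, "tz": -0.07, "rx": 0, "ry": 0, "rz": 0, "claw": 0.06},
  {"tx": 0.001, "ty": -0.001, "tz": -0.078, "rx": 0, "ry": 0, "rz": 0, "claw": 0.06},
  {"tx": 0.001, "ty": -0.001, "tz": -0.078, "rx": 0, "ry": 0, "rz": 0, "claw": 0.02},
  {"tx": 0.001, "ty": -0.001, "tz": -0.078, "rx": 0, "ry": 0, "rz": 0, "claw": 0.02},
  {"tx": 0.001, "ty": -0.001, "tz": -0.078, "rx": 0, "ry": 0, "rz": 0, "claw": 0.02},
  {"tx": 0.001, "ty": -0.001, "tz": -0.078, "rx": 0, "ry": 0, "rz": 0, "claw": 0.02},
  {"tx": 0.001, "ty": -0.001, "tz": -0.078, "rx": 0, "ry": 0, "rz": 0, "claw": 0.02},
  {"tx": 0.001, "ty": -0.001, "tz": -0.078, "rx": 0, "ry": 0, "rz": 0, "claw": 0.02},
  {"tx": 0.001, "ty": -0.001, "tz": -0.078, "rx": 0, "ry": 0, "rz": 0, "claw": 0.02},
  {"tx": 0.001, "ty": -0.001, "tz": -0.078, "rx": 0, "ry": 0, "rz": 0, "claw": 0.02},
])

```text
clock: 17.35
eef_pos: [483.9, -162.1, 33.7]
tool_rot: [-3.141, 0.002, -2.933]
force: [-0.3, 1.3, 7.0]
width: 29.5
```

Emit:
apply_moves([
  {"tx": 0, "ty": 0, "tz": 0.01, "rx": 0, "ry": 0, "rz": 0, "claw": 0.02},
  {"tx": 0, "ty": 0, "tz": 0.03, "rx": 0, "ry": 0, "rz": 0, "claw": 0.02},
  {"tx": 0, "ty": 0, "tz": 0.065, "rx": 0, "ry": 0, "rz": 0, "claw": 0.02},
  {"tx": 0, "ty": 0, "tz": 0.1, "rx": 0, "ry": 0, "rz": 0, "claw": 0.02},
  {"tx": 0, "ty": 0, "tz": 0.12, "rx": 0, "ry": 0, "rz": 0, "claw": 0.02},
  {"tx": 0.006, "ty": 0.025, "tz": 0.13, "rx": 0, "ry": 0, "rz": -0.5, "claw": 0.02},
  {"tx": 0.014, "ty": 0.06, "tz": 0.13, "rx": 0, "ry": 0, "rz": -1.1, "claw": 0.02},
  {"tx": 0.023, "ty": 0.1, "tz": 0.13, "rx": 0, "ry": 0, "rz": -1.8, "claw": 0.02},
  {"tx": 0.033, "ty": 0.14, "tz": 0.13, "rx": 0, "ry": 0, "rz": -2.5, "claw": 0.02},
  {"tx": 0.042, "ty": 0.18, "tz": 0.13, "rx": 0, "ry": 0, "rz": -3.2, "claw": 0.02},
  {"tx": 0.051, "ty": 0.22, "tz": 0.13, "rx": 0, "ry": 0, "rz": -3.9, "claw": 0.02},
  {"tx": 0.06, "ty": 0.26, "tz": 0.13, "rx": 0, "ry": 0, "rz": -4.6, "claw": 0.02},
])

```text
clock: 18.55
eef_pos: [542.9, 99.3, 163.0]
tool_rot: [3.141, 0.0, 2.946]
force: [-0.4, -0.1, -2.2]
width: 28.9
```

Emit:
apply_moves([
  {"tx": 0.008, "ty": 0.035, "tz": 0, "rx": 0, "ry": 0, "rz": -0.5, "claw": 0.02},
  {"tx": 0.016, "ty": 0.065, "tz": 0, "rx": 0, "ry": 0, "rz": -1, "claw": 0.02},
  {"tx": 0.022, "ty": 0.09, "tz": 0, "rx": 0, "ry": 0, "rz": -1.55, "claw": 0.02},
  {"tx": 0.025, "ty": 0.103, "tz": 0, "rx": 0, "ry": 0, "rz": -1.55, "claw": 0.02},
  {"tx": 0.025, "ty": 0.103, "tz": -0.025, "rx": 0, "ry": 0, "rz": -1.55, "claw": 0.02},
  {"tx": 0.025, "ty": 0.103, "tz": -0.055, "rx": 0, "ry": 0, "rz": -1.55, "claw": 0.02},
  {"tx": 0.025, "ty": 0.103, "tz": -0.085, "rx": 0, "ry": 0, "rz": -1.55, "claw": 0.02},
  {"tx": 0.025, "ty": 0.103, "tz": -0.105, "rx": 0, "ry": 0, "rz": -1.55, "claw": 0.02},
  {"tx": 0.025, "ty": 0.103, "tz": -0.115, "rx": 0, "ry": 0, "rz": -1.55, "claw": 0.02},
  {"tx": 0.025, "ty": 0.103, "tz": -0.115, "rx": 0, "ry": 0, "rz": -1.55, "claw": 0.02},
])

```text
clock: 19.55
eef_pos: [567.1, 199.7, 46.5]
tool_rot: [-3.14, -0.002, 2.813]
force: [-0.4, 0.1, -1.4]
width: 29.0
```

Emit:
apply_moves([
  {"tx": 0, "ty": 0.001, "tz": -0.004, "rx": 0, "ry": 0, "rz": 0, "claw": 0.02},
  {"tx": 0, "ty": 0.001, "tz": -0.008, "rx": 0, "ry": 0, "rz": 0, "claw": 0.02},
  {"tx": 0, "ty": 0.001, "tz": -0.011, "rx": 0, "ry": 0, "rz": 0, "claw": 0.02},
  {"tx": 0, "ty": 0.001, "tz": -0.013, "rx": 0, "ry": 0, "rz": 0, "claw": 0.02},
  {"tx": 0, "ty": 0.001, "tz": -0.014, "rx": 0, "ry": 0, "rz": 0, "claw": 0.02},
  {"tx": 0, "ty": 0.001, "tz": -0.014, "rx": 0, "ry": 0, "rz": 0, "claw": 0.02},
  {"tx": 0, "ty": 0.001, "tz": -0.014, "rx": 0, "ry": 0, "rz": 0, "claw": 0.02},
])

```text
clock: 20.25
eef_pos: [568.1, 201.9, 33.7]
tool_rot: [3.141, 0.0, 2.813]
force: [-1.5, -0.5, 1.8]
width: 29.0
```

Emit:
apply_moves([
  {"tx": 0, "ty": 0, "tz": 0, "rx": 0, "ry": 0, "rz": 0, "claw": 0.055},
  {"tx": 0, "ty": 0, "tz": 0, "rx": 0, "ry": 0, "rz": 0, "claw": 0.055},
  {"tx": 0, "ty": 0, "tz": 0, "rx": 0, "ry": 0, "rz": 0, "claw": 0.055},
  {"tx": 0, "ty": 0, "tz": 0.01, "rx": 0, "ry": 0, "rz": 0, "claw": 0.055},
  {"tx": 0, "ty": 0, "tz": 0.04, "rx": 0, "ry": 0, "rz": 0, "claw": 0.055},
  {"tx": 0, "ty": 0, "tz": 0.08, "rx": 0, "ry": 0, "rz": 0, "claw": 0.055},
  {"tx": 0, "ty": 0, "tz": 0.12, "rx": 0, "ry": 0, "rz": 0, "claw": 0.055},
  {"tx": -0.014, "ty": -0.038, "tz": 0.13, "rx": 0, "ry": 0, "rz": 0.7, "claw": 0.055},
  {"tx": -0.028, "ty": -0.076, "tz": 0.13, "rx": 0, "ry": 0, "rz": 1.4, "claw": 0.055},
  {"tx": -0.042, "ty": -0.114, "tz": 0.13, "rx": 0, "ry": 0, "rz": 2.1, "claw": 0.055},
  {"tx": -0.056, "ty": -0.152, "tz": 0.13, "rx": 0, "ry": 0, "rz": 2.8, "claw": 0.055},
  {"tx": -0.07, "ty": -0.19, "tz": 0.13, "rx": 0, "ry": 0, "rz": 3.5, "claw": 0.055},
])

```text
clock: 21.45
eef_pos: [497.6, 10.4, 164.3]
tool_rot: [-3.141, 0.001, 3.121]
force: [0.2, -0.6, -1.0]
width: 54.9
```

Emit:
apply_moves([
  {"tx": -0.014, "ty": -0.038, "tz": 0, "rx": 0, "ry": 0, "rz": 0.7, "claw": 0.055},
  {"tx": -0.028, "ty": -0.076, "tz": 0, "rx": 0, "ry": 0, "rz": 1.4, "claw": 0.055},
  {"tx": -0.042, "ty": -0.114, "tz": 0, "rx": 0, "ry": 0, "rz": 2.1, "claw": 0.055},
  {"tx": -0.056, "ty": -0.152, "tz": 0, "rx": 0, "ry": 0, "rz": 2.65, "claw": 0.055},
  {"tx": -0.07, "ty": -0.189, "tz": 0, "rx": 0, "ry": 0, "rz": 2.65, "claw": 0.055},
  {"tx": -0.07, "ty": -0.189, "tz": 0, "rx": 0, "ry": 0, "rz": 2.65, "claw": 0.055},
  {"tx": -0.07, "ty": -0.189, "tz": -0.03, "rx": 0, "ry": 0, "rz": 2.65, "claw": 0.055},
  {"tx": -0.07, "ty": -0.189, "tz": -0.06, "rx": 0, "ry": 0, "rz": 2.65, "claw": 0.055},
  {"tx": -0.07, "ty": -0.189, "tz": -0.06, "rx": 0, "ry": 0, "rz": 2.65, "claw": 0.055},
  {"tx": -0.07, "ty": -0.189, "tz": -0.06, "rx": 0, "ry": 0, "rz": 2.65, "claw": 0.055},
])

```text
clock: 22.45
eef_pos: [428.2, -176.8, 103.8]
tool_rot: [3.141, -0.0, -2.933]
force: [-0.5, -0.0, -0.7]
width: 54.9
```

Emit:
apply_moves([
  {"tx": -0.001, "ty": 0, "tz": -0.025, "rx": 0, "ry": 0, "rz": 0, "claw": 0.055},
  {"tx": -0.001, "ty": 0, "tz": -0.05, "rx": 0, "ry": 0, "rz": 0, "claw": 0.055},
  {"tx": -0.001, "ty": 0, "tz": -0.066, "rx": 0, "ry": 0, "rz": 0, "claw": 0.055},
  {"tx": -0.001, "ty": 0, "tz": -0.073, "rx": 0, "ry": 0, "rz": 0, "claw": 0.055},
  {"tx": -0.001, "ty": 0, "tz": -0.073, "rx": 0, "ry": 0, "rz": 0, "claw": 0.01},
  {"tx": -0.001, "ty": 0, "tz": -0.073, "rx": 0, "ry": 0, "rz": 0, "claw": 0.01},
  {"tx": -0.001, "ty": 0, "tz": -0.073, "rx": 0, "ry": 0, "rz": 0, "claw": 0.01},
  {"tx": -0.001, "ty": 0, "tz": -0.073, "rx": 0, "ry": 0, "rz": 0, "claw": 0.01},
  {"tx": -0.001, "ty": 0, "tz": -0.073, "rx": 0, "ry": 0, "rz": 0, "claw": 0.01},
  {"tx": -0.001, "ty": 0, "tz": -0.073, "rx": 0, "ry": 0, "rz": 0, "claw": 0.01},
  {"tx": -0.001, "ty": 0, "tz": -0.073, "rx": 0, "ry": 0, "rz": 0, "claw": 0.01},
  {"tx": -0.001, "ty": 0, "tz": -0.073, "rx": 0, "ry": 0, "rz": 0, "claw": 0.01},
])

```text
clock: 23.65
eef_pos: [428.0, -177.4, 31.7]
tool_rot: [-3.14, 0.002, -2.933]
force: [0.5, 1.0, 7.8]
width: 22.7
```

Emit:
apply_moves([
  {"tx": 0, "ty": 0, "tz": 0.01, "rx": 0, "ry": 0, "rz": 0, "claw": 0.01},
  {"tx": 0, "ty": 0, "tz": 0.03, "rx": 0, "ry": 0, "rz": 0, "claw": 0.01},
  {"tx": 0, "ty": 0, "tz": 0.065, "rx": 0, "ry": 0, "rz": 0, "claw": 0.01},
  {"tx": 0, "ty": 0, "tz": 0.1, "rx": 0, "ry": 0, "rz": 0, "claw": 0.01},
  {"tx": 0, "ty": 0, "tz": 0.13, "rx": 0, "ry": 0, "rz": 0, "claw": 0.01},
  {"tx": 0.014, "ty": 0.025, "tz": 0.14, "rx": 0, "ry": 0, "rz": -0.5, "claw": 0.01},
  {"tx": 0.032, "ty": 0.057, "tz": 0.14, "rx": 0, "ry": 0, "rz": -1.1, "claw": 0.01},
  {"tx": 0.053, "ty": 0.095, "tz": 0.14, "rx": 0, "ry": 0, "rz": -1.8, "claw": 0.01},
  {"tx": 0.074, "ty": 0.132, "tz": 0.14, "rx": 0, "ry": 0, "rz": -2.5, "claw": 0.01},
  {"tx": 0.095, "ty": 0.169, "tz": 0.14, "rx": 0, "ry": 0, "rz": -3.2, "claw": 0.01},
  {"tx": 0.116, "ty": 0.206, "tz": 0.14, "rx": 0, "ry": 0, "rz": -3.9, "claw": 0.01},
  {"tx": 0.137, "ty": 0.243, "tz": 0.14, "rx": 0, "ry": 0, "rz": -4.6, "claw": 0.01},
])

```text
clock: 24.85
eef_pos: [564.2, 67.5, 171.3]
tool_rot: [3.141, 0.0, 2.946]
force: [1.4, -0.8, -1.4]
width: 22.6
```

Emit:
apply_moves([
  {"tx": 0.02, "ty": 0.036, "tz": 0, "rx": 0, "ry": 0, "rz": -0.5, "claw": 0.01},
  {"tx": 0.038, "ty": 0.068, "tz": 0, "rx": 0, "ry": 0, "rz": -1, "claw": 0.01},
  {"tx": 0.054, "ty": 0.096, "tz": 0, "rx": 0, "ry": 0, "rz": -1.55, "claw": 0.01},
  {"tx": 0.064, "ty": 0.114, "tz": 0, "rx": 0, "ry": 0, "rz": -1.55, "claw": 0.01},
  {"tx": 0.064, "ty": 0.114, "tz": -0.01, "rx": 0, "ry": 0, "rz": -1.55, "claw": 0.01},
  {"tx": 0.064, "ty": 0.114, "tz": -0.035, "rx": 0, "ry": 0, "rz": -1.55, "claw": 0.01},
  {"tx": 0.064, "ty": 0.114, "tz": -0.065, "rx": 0, "ry": 0, "rz": -1.55, "claw": 0.01},
  {"tx": 0.064, "ty": 0.114, "tz": -0.095, "rx": 0, "ry": 0, "rz": -1.55, "claw": 0.01},
  {"tx": 0.064, "ty": 0.114, "tz": -0.115, "rx": 0, "ry": 0, "rz": -1.55, "claw": 0.01},
  {"tx": 0.064, "ty": 0.114, "tz": -0.125, "rx": 0, "ry": 0, "rz": -1.55, "claw": 0.01},
  {"tx": 0.064, "ty": 0.114, "tz": -0.125, "rx": 0, "ry": 0, "rz": -1.55, "claw": 0.01},
])

```text
clock: 25.95
eef_pos: [626.6, 178.6, 44.2]
tool_rot: [-3.139, -0.003, 2.812]
force: [0.3, -0.3, -2.2]
width: 22.4
```

Emit:
apply_moves([
  {"tx": 0.001, "ty": 0.001, "tz": -0.004, "rx": 0, "ry": 0, "rz": 0, "claw": 0.01},
  {"tx": 0.001, "ty": 0.001, "tz": -0.008, "rx": 0, "ry": 0, "rz": 0, "claw": 0.01},
  {"tx": 0.001, "ty": 0.001, "tz": -0.011, "rx": 0, "ry": 0, "rz": 0, "claw": 0.01},
  {"tx": 0.001, "ty": 0.001, "tz": -0.013, "rx": 0, "ry": 0, "rz": 0, "claw": 0.01},
  {"tx": 0.001, "ty": 0.001, "tz": -0.014, "rx": 0, "ry": 0, "rz": 0, "claw": 0.01},
  {"tx": 0.001, "ty": 0.001, "tz": -0.014, "rx": 0, "ry": 0, "rz": 0, "claw": 0.01},
  {"tx": 0.001, "ty": 0.001, "tz": -0.014, "rx": 0, "ry": 0, "rz": 0, "claw": 0.01},
])

```text
clock: 26.65
eef_pos: [629.0, 180.9, 31.8]
tool_rot: [3.141, 0.0, 2.813]
force: [-2.1, -0.9, 2.9]
width: 22.5
```

Contact; release, rise and clear the view.

Emit:
apply_moves([
  {"tx": 0, "ty": 0, "tz": 0, "rx": 0, "ry": 0, "rz": 0, "claw": 0.06},
  {"tx": 0, "ty": 0, "tz": 0, "rx": 0, "ry": 0, "rz": 0, "claw": 0.06},
  {"tx": 0, "ty": 0, "tz": 0, "rx": 0, "ry": 0, "rz": 0, "claw": 0.06},
  {"tx": 0, "ty": 0, "tz": 0.01, "rx": 0, "ry": 0, "rz": 0, "claw": 0.06},
  {"tx": 0, "ty": 0, "tz": 0.04, "rx": 0, "ry": 0, "rz": 0, "claw": 0.06},
  {"tx": 0, "ty": 0, "tz": 0.08, "rx": 0, "ry": 0, "rz": 0, "claw": 0.06},
  {"tx": 0, "ty": 0, "tz": 0.12, "rx": 0, "ry": 0, "rz": 0, "claw": 0.06},
  {"tx": -0.02, "ty": -0.045, "tz": 0.15, "rx": 0, "ry": 0, "rz": 0, "claw": 0.06},
  {"tx": -0.04, "ty": -0.09, "tz": 0.15, "rx": 0, "ry": 0, "rz": 0, "claw": 0.06},
  {"tx": -0.06, "ty": -0.135, "tz": 0.15, "rx": 0, "ry": 0, "rz": 0, "claw": 0.06},
  {"tx": -0.08, "ty": -0.18, "tz": 0.15, "rx": 0, "ry": 0, "rz": 0, "claw": 0.06},
  {"tx": -0.1, "ty": -0.225, "tz": 0.15, "rx": 0, "ry": 0, "rz": 0, "claw": 0.06},
])

```text
clock: 27.85
eef_pos: [529.8, -42.5, 182.4]
tool_rot: [3.141, 0.002, 2.814]
force: [1.0, 0.9, -0.4]
width: 60.2
```

Emit:
apply_moves([
  {"tx": -0.01, "ty": -0.045, "tz": 0, "rx": 0, "ry": 0, "rz": 0, "claw": 0.06},
  {"tx": -0.02, "ty": -0.09, "tz": 0, "rx": 0, "ry": 0, "rz": 0, "claw": 0.06},
  {"tx": -0.03, "ty": -0.135, "tz": 0, "rx": 0, "ry": 0, "rz": 0, "claw": 0.06},
  {"tx": -0.03, "ty": -0.15, "tz": 0, "rx": 0, "ry": 0, "rz": 0, "claw": 0.06},
  {"tx": -0.03, "ty": -0.15, "tz": 0, "rx": 0, "ry": 0, "rz": 0, "claw": 0.06},
  {"tx": -0.03, "ty": -0.15, "tz": 0, "rx": 0, "ry": 0, "rz": 0, "claw": 0.06},
])

```text
clock: 28.45
eef_pos: [501.0, -189.5, 181.6]
tool_rot: [3.14, 0.0, 2.814]
force: [-0.9, 1.4, -0.9]
width: 60.0
```

Run:
```python
from h import *
t=get_image("top")[:,:,::-1];s=get_image("side")[:,:,::-1];cv2.imwrite("pics/top1.png",t)
a=cv2.resize(t[115:290,85:205],None,fx=3.4,fy=3.4,interpolation=cv2.INTER_CUBIC);b=cv2.resize(s[120:200,160:310],(390,208))
o=np.zeros((600,800,3),np.uint8);o[:a.shape[0],:a.shape[1]]=a[:600];o[:208,410:800]=b;cv2.imwrite("pics/f.png",o);print(a.shape)
```

```text
(595, 408, 3)
```

View pics/f.png

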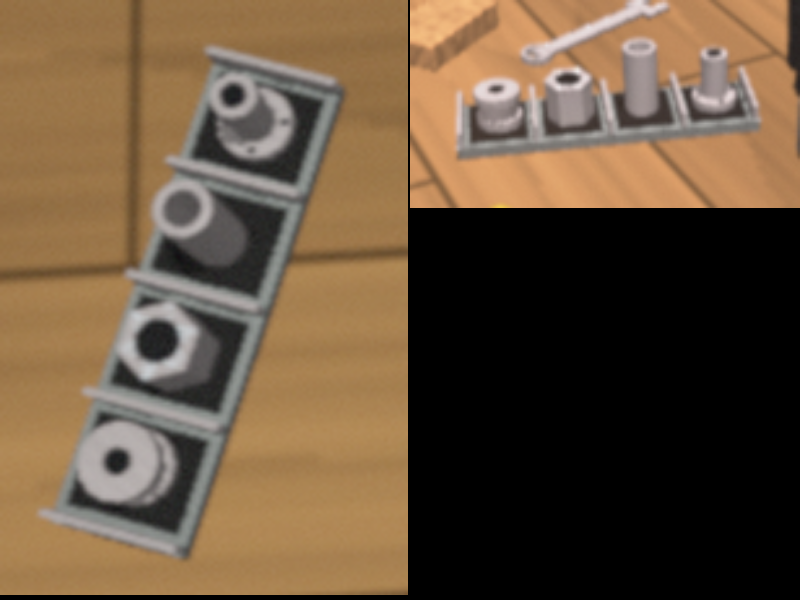

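Run:
```python
from h import *
c=calibration("top");C=np.array([[446.8,241.9],[507.3,221.3],[567.7,200.8],[628.2,180.5]])
d=C[3]-C[0];d/=np.linalg.norm(d);n=np.array([-d[1],d[0]])
for i,(k,x,y,z) in enumerate((("pulley",118,462,46),("nut",158,341,50),("sleeve",183,208,76),("hub",233,95,63))):
    e=ray(c,((x+.5)/3.4+84.5,(y+.5)/3.4+114.5),z)[0,:2]-C[i];print(k,"along",(e@d).round(1),"across",(e@n).round(1))
finish_job()
```

```text
pulley along 2.0 across -0.9
nut along 0.1 across -1.2
sleeve along -0.4 across -1.1
hub along 1.0 across -0.9
the job is handed in; nothing more can be done
```

I moved all four parts to the grey rack in reverse order and handed the job in at about 28.6 s of the 115 s allowed. From the bay nearest the robot to the far end they now stand pulley, nut, sleeve, hub. Each was gripped across the row, lowered until the wrist force showed contact, then released.

- **Position:** a last measurement from the top camera put every part within 2.0 mm of its bay centre along the row and 1.2 mm across. The limits are 13 mm and 16 mm.
- **Upright and clear:** the last top and side pictures show all four standing upright on their pads. The gripper was well clear at TCP height 182 mm. I judged uprightness and seating by eye and did not measure them.
- **Disagreements:** the top and wrist cameras differed by about 2 mm in y, so I averaged the two. The gripper width also read 0.5 to 2 mm under the nominal part sizes. I also allowed for the measured TCP height sitting 1–2 mm off the command after each grip.
- **Other:** the first move call was refused because I had left some row fields out; nothing moved.

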